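# Put the microscopy samples and stain into their holders

### The arm

A 6-joint arm with a two-finger parallel gripper is mounted at the origin on a cart in front of the work surface, level with it; the furniture and walls round the work are solid. World frame = base frame: x ahead of the robot, y to its left, z up, the work surface at z = 0. Lengths are in m, angles in rad, forces in N, time in s.
With the tool pointing down it reaches from about 0.25 to 0.85 m from the base axis. Payload 12.5 kg.
Tool frame: the origin (TCP) lies midway between the tips of the shut fingers; the grasp point (between the pads) lies 19 mm behind it (grip_point_offset is the distance from the TCP to the grasp point, in m); z points along the fingers, y is the line along which they close (so a half turn about z gives the same grasp; the last joint's range is limited). The gripper opens to 93 mm and grips with 3 to 60 N. Pads are 15 mm wide; open, the fingers measure 128 mm over their backs; the gripper's body (75 mm by 188 mm) begins 65 mm behind the grasp point.
Start: joints at [1.176, 0.351, 1.652, -0, 1.139, -0.085], TCP at [0.168, 0.524, 0.219] pointing down, gripper open.
Joint ranges: [-2.75, 2.75], [-0.79, 2.1], [0.01, 2.65], [-1.57, 4.71], [0.07, 3.14], [-2.87, 2.87]. Speed limits (rad/s): [2.22, 2.22, 2.79, 3.14, 3.14, 3.14].

### API

Orientations are given as a unit quaternion [x, y, z, w].
In Python, from station import observe, get_image, hand_in, grip_point_offset gives the robot as it stands.
- The arm moves only by the tool play_rows, never from a script. Its argument "increments" is one flat list of numbers, 7 for each row, row after row: the finger opening in mm, from 0 to 93, then the shift along the tool's x, y, z as a fraction of full scale, then the turn, a rotation vector about the tool's x, y, z as a fraction of full scale. In form: [hand, x, y, z, rx, ry, rz, hand, x, y, z, rx, ry, rz, ...]. A call has 1 to 10 rows; each row shifts and turns the commanded pose from where the row before left it, along the tool's axes as they then stand; what a row does not reach is not made up. Full scale, the value 1, is 25 cm for a shift and pi rad for a turn. A row lasts 1/12 s, in which the tool goes at most 41.7 mm and 7.16 degrees, less where a joint would pass 70% of its speed; a pose out of reach is approached as far as the arm can. A call with a number of a shift or a turn outside -1 to 1 is refused whole. A call with a gripper value outside its range is refused whole. The fingers move at their own pace and stop on an object; "squeeze" is the grip in N (left out, the last holds). Time passes only in rows, so rows that do not move let the fingers close. It gives the time, the measured TCP pose, the force, the opening and the grip force at its end, in the units of the state.
- observe(): the state, without advancing time (a new reading comes with each control period).
- get_image(name): name is "scene" or "top" or "wrist"; returns a dict with "image" (400x640x3 uint8, red, green, blue), "fx", "fy", "cx", "cy" (pixels), "R" (3x3) and "t" (3): a world point X has camera coordinates R X + t. Camera axes: x right, y down, z forward; pixel columns grow to the right and rows downward; lengths in m; the calibration is good to about 2 mm. The wrist camera is an equidistant fisheye: a pixel r from the principal point sees the ray r / f radians off the axis. A picture is of the moment at which its call begins. There is no depth.
- hand_in(): hands the job in; it is judged then, once.
The state is a dict: "time_s": time; "joint_positions": joint angles; "joint_vel": joint speeds; "joint_torque": joint torques, N m; "tcp_pos": TCP position; "orientation": TCP orientation; "contact_force": force on the tool from outside, world axes, zero at the start; "ft_torque": the same for the moment, N m; "width": finger opening in m; "gripper_force": force on a finger pad.
Only numpy, scipy, OpenCV 4.12 (cv2) and the standard library are available. Lean on these libraries where they do the work, as an engineer would, in place of code of your own. Each camera call takes 0.05 s, during which the arm holds its last target. There are 200 camera calls.

### The job

Put the microscope samples away, one by one: stand the stain bottle in the blue round cup, stand each vial in the square stand of the same colour as its cap (white cap to the white stand, black cap to the black stand), and lay the pale fossil lengthwise in the oblong metal tray, same side down as it lies now. Everything must sit upright, fully down inside its holder, let go and at rest; leave the grey stone and the loupe where they lie.

Things in the scene. Friction and masses are not known exactly. Their poses are not given: they have to be found in the camera images.
- stain_bottle: Round amber-brown glass reagent bottle with a white label and a black cap, standing upright on the desk; body 45 mm in diameter, 90 mm tall, about 0.1 kg. Grip it round the body, 35 to 65 mm above its foot. Origin: centre of its underside; z up.
- white_vial: Small round clear glass vial with red grains and a WHITE screw cap, standing upright; 24 mm in diameter, 56 mm tall, about 22 g. Grip it across its diameter 25 to 35 mm above its foot. Origin: centre of its underside; z up.
- black_vial: Small round clear glass vial with pale grains and a BLACK screw cap, standing upright; 24 mm in diameter, 56 mm tall, about 22 g. Grip as the other vial. Origin: centre of its underside; z up.
- fossil: Pale beige-grey irregular lump of fossil rock, 34 mm along its x, 44 mm along its y, 35 mm high, about 0.11 kg, lying on the desk at any yaw. Grip it across its x (34 mm) with the grasp 25 to 33 mm above its underside. Origin: centre of its underside; z up.
- spill_cup: Blue round open cup for the stain bottle: 74 mm over the rim, inner diameter 60 mm at the floor, inner floor 4 mm above the desk, rim 14 mm above the desk. Fixed to the desk; its place and yaw differ from start to start. Origin: centre of its underside; z up.
- white_stand: White square block, 62 x 62 x 12 mm, with a round pocket in its middle, 41 mm in diameter and 8 mm deep (pocket floor 4 mm above the desk); for the white-capped vial. Fixed to the desk; its place and yaw differ from start to start. Origin: centre of its underside; z up.
- black_stand: Black square block, otherwise the same as the white one: 62 x 62 x 12 mm, pocket 41 mm in diameter, its floor 4 mm above the desk; for the black-capped vial. Fixed to the desk; its place and yaw differ from start to start. Origin: centre of its underside; z up.
- specimen_tray: Shallow oblong aluminium tray with a grey lining, outside 62 mm along its x and 72 mm along its y, inside 52 x 62 mm, inner floor 4 mm and rim 10 mm above the desk. The fossil lies in it with its long side (y) along the tray's long side (y), either way round. Fixed to the desk; its place and yaw differ from start to start. Origin: centre of its underside; z up.
- grey_stone: Bystander: flat dark grey stone, 26 x 36 x 12 mm, loose on the desk; to be left alone. Origin: centre of its underside; z up.
- pocket_loupe: Bystander: small folding loupe with a whitish metal case and rounded ends, 40 x 24 x 14 mm, loose on the desk; to be left alone. Origin: centre of its underside; z up.
Mind the look-alikes: they are no part of the job. Of the things that look like the stain_bottle, take the one that is farthest to the robot's right at the start.

How it is judged:
By the outcome, as a careful person would: the job done as asked, in the order asked, and still so for the second after the job is handed in, with the robot touching nothing.
It also fails if it takes over 112 s, if anything falls off the work surface, if the arm or the gripper's body presses on something with over 40 N, if the wrist force passes 120 N, or if a joint passes its speed limit or range.

## Working session

There is one attempt and no reset: what is moved stays moved. The work goes in short steps, Python scripts to look and compute and a tool call to move; the robot and the scene stay as the last step left them, time stands still between calls to the robot, and variables do not carry over. Pictures are saved under pics/ and viewed, at most 16 in all, crops included, and the job is handed in when it is done.

Besides the shell and the picture viewer there is one more tool, called after ">>>" by a JSON object that holds its "op" and its "data". play_rows: Moves the arm, as the interface text tells. Its arguments: {"type":"object","properties":{"increments":{"type":"array","items":{"type":"number"}},"squeeze":{"type":"number"}},"required":["increments"]}

```bash
ls; mkdir -p pics
python3 - <<'E'
from station import *
import cv2,numpy as np
print(observe(),grip_point_offset)
for n in("scene","top"):
    g=get_image(n);cv2.imwrite(f"pics/{n}0.png",cv2.resize(g["image"][:,:,::-1],(800,500),interpolation=cv2.INTER_CUBIC))
    np.savez(f"pics/{n}0.npz",**g);print(n,g["fx"],g["fy"],g["cx"],g["cy"],g["R"].round(3).tolist(),g["t"].round(3))
E
```

```text
pics
{'time_s': 0.0, 'joint_positions': array([ 1.17639248e+00,  3.51222607e-01,  1.65240224e+00, -6.45053446e-06,
        1.13910066e+00, -8.45905311e-02]), 'joint_vel': array([ 1.83764445e-04, -1.57039784e-03,  8.15680911e-05, -6.67373837e-04,
       -8.25673857e-04,  2.69633006e-04]), 'joint_torque': array([-9.76539632e-04, -4.97328436e+01, -2.85255253e+01,  6.98738568e-02,
        2.57079519e-02, -1.11105667e-04]), 'tcp_pos': array([0.16752776, 0.52351387, 0.2181172 ]), 'orientation': array([ 1.54286516e-01,  9.88025987e-01, -5.50953453e-04, -1.31519278e-04]), 'contact_force': array([ 0.33276736,  0.17450067, -0.17263486]), 'ft_torque': array([0.00721931, 0.00572225, 0.02907032]), 'gripper_force': 0.0, 'width': 0.092958926324206} 0.0188
scene 466.5475948631602 466.5475948631602 313.8279541636005 198.2377035000822 [[0.913, 0.408, 0.0], [0.271, -0.607, -0.747], [-0.304, 0.682, -0.665]] [-0.437 -0.072  1.314]
top 384.5585082667332 384.5585082667332 315.5908967503247 201.6632172714069 [[0.025, -1.0, 0.016], [-0.986, -0.027, -0.165], [0.166, -0.012, -0.986]] [0.022 0.495 0.989]
```

View pics/top0.png

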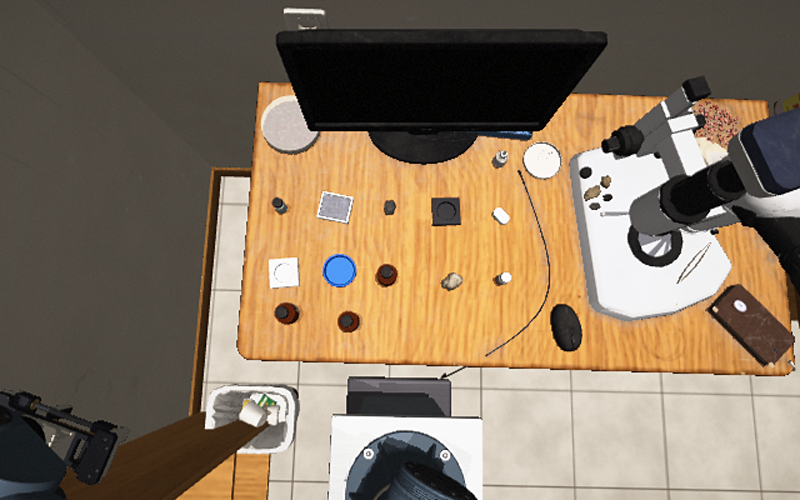

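View pics/scene0.png

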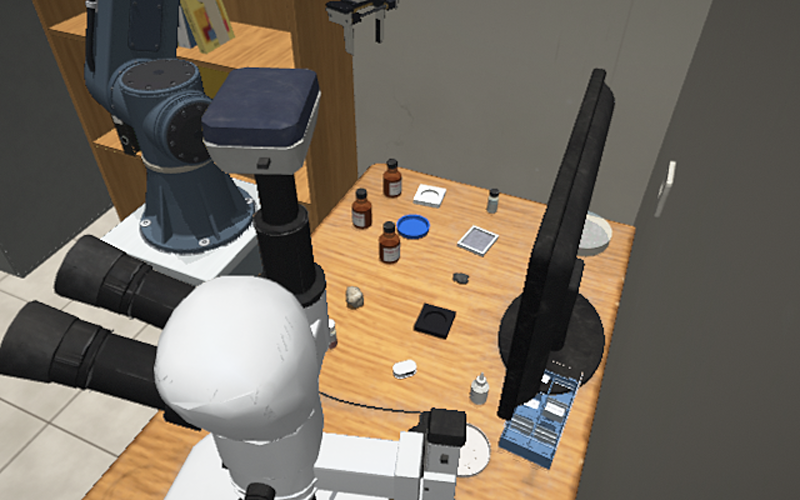

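The top view shows the target bottle (rightmost of three) at (387,273), with the cup at (340,270) and the white stand at (284,272). The tray is at (335,207), the black stand at (446,211), the black vial at (279,205), the white vial at (503,279) and the fossil at (452,281). The scene view shows the same set, with the white vial partly hidden behind the microscope.

Run:
```python
import cv2,numpy as np
for n,(x,y,w,h) in dict(top=(212,112,208,156),scene=(250,120,160,176)).items():
    s=min(800/w,600/h); im=np.load(f"pics/{n}0.npz")["image"][y:y+h,x:x+w,::-1]
    o=cv2.resize(im,None,fx=s,fy=s,interpolation=cv2.INTER_CUBIC)[:600,:800]
    for k in range(0,w,10): cv2.putText(o,str(x+k),(int(k*s),8),0,.3,(0,255,255))if k%20==0 else 0
    cv2.imwrite(f"pics/{n}c.png",o);print(n,s)
```

```text
top 3.8461538461538463
scene 3.409090909090909
```

View pics/topc.png

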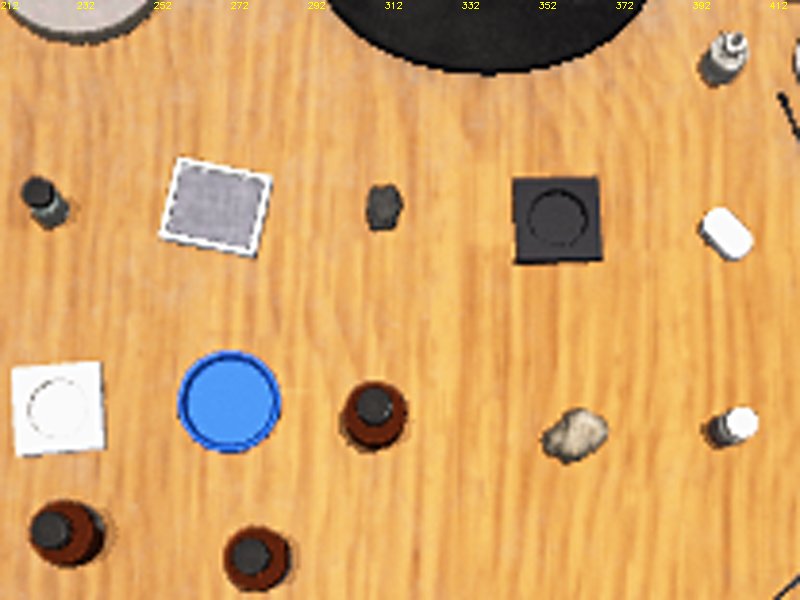

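View pics/scenec.png

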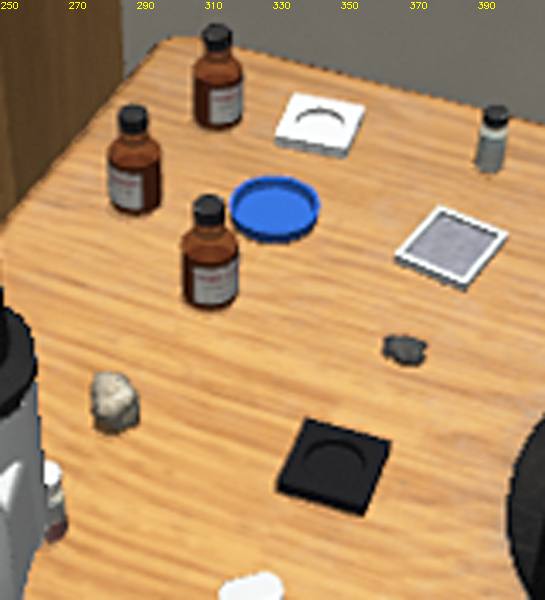

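The crops give these cap and rim centres, as top / scene crop pixels:

| Item | Top crop | Scene crop |
|---|---|---|
| Bottle | (375,404) | (209,203) |
| Black vial | (39,190) | (495,114) |
| White vial | (741,422) | (50,465), partly hidden |
| Cup | (229,401) | (275,204) |
| White stand | (58,409) | (321,122) |
| Black stand | (557,220) | (335,462) |
| Tray | (216,207) | (452,246) |
| Fossil | (575,434) | (115,402) |

```bash
cat > h.py <<'E'
import numpy as np,cv2
from scipy.spatial.transform import Rotation as Rot
def ray(g,u,v):
    R=g["R"];c=-R.T@g["t"];d=R.T@np.array([(u-g["cx"])/g["fx"],(v-g["cy"])/g["fy"],1]);return c,d/np.linalg.norm(d)
def onz(g,u,v,z):
    c,d=ray(g,u,v);return c+d*(z-c[2])/d[2]
def tri(r1,r2):
    A=sum(np.eye(3)-np.outer(d,d) for c,d in(r1,r2));b=sum((np.eye(3)-np.outer(d,d))@c for c,d in(r1,r2))
    p=np.linalg.solve(A,b);return p,np.linalg.norm(np.cross(p-r1[0],r1[1]))*2
E
python3 - <<'E'
from h import *
T=dict(np.load("pics/top0.npz"));S=dict(np.load("pics/scene0.npz"))
st=3.84615;ss=3.40909
P=dict(bottle=(375,404,209,203,.09),bvial=(39,190,495,114,.056),wvial=(741,422,50,465,.056),cup=(229,401,275,204,.014),wst=(58,409,321,122,.012),bst=(557,220,335,462,.012),tray=(216,207,452,246,.01),fos=(575,434,115,402,.02),stone=(384,207,405,350,.01),loupe=(726,233,252,590,.01))
for k,(a,b,c,d,z) in P.items():
    ta=(212+a/st-.5*(1-1/st),112+b/st-.4);sa=(250+c/ss-.35,120+d/ss-.35)
    p,e=tri(ray(T,*ta),ray(S,*sa));print(k,p.round(4),"gap",e.round(4),"topz",onz(T,*ta,z).round(4)[:2],"scene",onz(S,*sa,z).round(4)[:2])
q=[onz(T,212+a/st-.37,112+b/st-.4,.01)[:2] for a,b in((178,158),(272,176),(255,256),(160,237))]
for i in range(4):
    d=q[(i+1)%4]-q[i];print("tray edge",np.linalg.norm(d).round(4),np.degrees(np.arctan2(d[1],d[0])).round(1))
for nm,cs in dict(wst=((11,368),(102,362),(104,449),(17,456)),bst=((513,178),(599,177),(602,261),(515,264))).items():
    q=[onz(T,212+a/st-.37,112+b/st-.4,.012)[:2] for a,b in cs];print(nm,np.mean(q,0).round(4))
im=T["image"][:,:,::-1];hsv=cv2.cvtColor(im,cv2.COLOR_BGR2HSV)
x,y=212+int(540/st),112+int(402/st);sub=hsv[y:y+18,x:x+19]
m=(sub[...,1]<95).astype(np.uint8);print(m)
pts=np.argwhere(m);w=np.array([onz(T,x+b,y+a,.018)[:2] for a,b in pts]).astype(np.float32)
print(cv2.minAreaRect(w),w.mean(0))
E
```

```text
bottle [0.4477 0.0514 0.0872] gap 0.0011 topz [0.4469 0.0511] scene [0.4495 0.0486]
bvial [0.5959 0.2899 0.0521] gap 0.0001 topz [0.5948 0.2889] scene [0.5971 0.2846]
wvial [ 0.4473 -0.1967  0.0588] gap 0.0051 topz [ 0.4455 -0.1987] scene [ 0.4481 -0.1934]
cup [0.4574 0.1559 0.0111] gap 0.0025 topz [0.456 0.155] scene [0.4597 0.1534]
wst [0.4492 0.2775 0.0077] gap 0.0032 topz [0.4473 0.2758] scene [0.4524 0.2733]
bst [ 0.5978 -0.0771  0.0072] gap 0.003 topz [ 0.5952 -0.0772] scene [ 0.6003 -0.0802]
tray [0.6009 0.1723 0.0042] gap 0.0024 topz [0.5983 0.171 ] scene [0.6034 0.1666]
fos [ 0.4397 -0.0909  0.0115] gap 0.0011 topz [ 0.4383 -0.0901] scene [ 0.4441 -0.0976]
stone [0.6049 0.0494 0.0024] gap 0.0021 topz [0.6018 0.0489] scene [0.6077 0.0425]
loupe [ 0.59   -0.2001  0.0117] gap 0.0019 topz [ 0.5895 -0.201 ] scene [ 0.5903 -0.1984]
tray edge 0.0701 -99.5
tray edge 0.061 170.6
tray edge 0.0703 80.1
tray edge 0.0605 -9.6
wst [0.4476 0.2754]
bst [ 0.5954 -0.0774]
[[0 0 0 0 0 0 0 0 0 0 0 0 0 0 0 0 0 0 0]
 [0 0 0 0 0 0 0 0 0 0 0 0 0 0 0 0 0 0 0]
 [0 0 0 0 0 0 0 0 0 0 0 0 0 0 0 0 0 0 0]
 [0 0 0 0 0 0 0 0 1 1 1 1 1 1 0 0 0 0 0]
 [0 0 0 0 0 0 0 1 1 1 1 1 1 1 1 1 0 0 0]
 [0 0 0 0 0 0 1 1 1 1 1 1 1 1 1 1 1 0 0]
 [0 0 0 0 0 1 1 1 1 1 1 1 1 1 1 1 1 1 0]
 [0 0 0 0 1 1 1 1 1 1 1 1 1 1 1 1 1 1 0]
 [0 0 1 1 1 1 1 1 1 1 1 1 1 1 1 1 1 1 0]
 [0 0 1 1 1 1 1 1 1 1 1 1 1 1 1 1 1 1 0]
 [0 1 1 1 1 1 1 1 1 1 1 1 1 1 1 1 1 0 0]
 [0 1 1 1 1 1 1 1 1 1 1 1 1 1 1 1 0 0 0]
 [0 0 1 1 1 1 1 1 1 1 1 1 1 1 1 0 0 0 0]
 [0 0 1 1 1 1 1 1 1 1 1 1 1 0 0 0 0 0 0]
 [0 0 0 0 0 1 1 1 1 1 1 1 0 0 0 0 0 0 0]
 [0 0 0 0 0 0 1 1 1 1 0 0 0 0 0 0 0 0 0]
 [0 0 0 0 0 0 0 0 0 0 0 0 0 0 0 0 0 0 0]
 [0 0 0 0 0 0 0 0 0 0 0 0 0 0 0 0 0 0 0]]
((0.4368513226509094, -0.09035186469554901), (0.02900606580078602, 0.04394788295030594), 40.961585998535156) [ 0.43736076 -0.09072601]
```

>>> {"op": "play_rows", "data": {"increments": [93,-0.152,0.049,0,0,0,0,93,-0.152,0.049,0,0,0,0,93,-0.152,0.049,0,0,0,0,93,-0.152,0.049,0,0,0,0,93,-0.152,0.049,0,0,0,0,93,-0.152,0.049,0,0,0,0,93,-0.152,0.049,0,0,0,0,93,0,0,0,0,0,-0.033,93,0,0,0,0,0,-0.033,93,0,0,0,0,0,-0.033], "squeeze": 15}}

```text
time_s: 0.93
tcp_pos: [0.4477, 0.5239, 0.2176]
orientation: [-0.003, 1.0, -0.0, -0.001]
contact_force: [0.3, 0.3, 0.7]
width: 0.0931
gripper_force: 0.0
```

```bash
cat >> h.py <<'E'
from station import observe,get_image,hand_in
def to(x=None,y=None,z=None,yaw=None):
    "print tool-frame fractions from here to a target TCP; yaw = world direction of tool y, deg"
    s=observe();p=s["tcp_pos"];M=Rot.from_quat(s["orientation"]).as_matrix();th=np.degrees(np.arctan2(M[1,1],M[0,1]))
    print("t",round(s["time_s"],2),"tcp",p.round(4),"yaw",th.round(2),"w",round(s["width"],4),"tilt",np.degrees(np.arccos(-M[2,2])).round(2),"F",s["contact_force"].round(1),"grip",round(s["gripper_force"],1))
    if x is None: return
    if yaw is not None: print("turn frac total",(((th-yaw+90)%180-90)/180).round(4),"(shift below is AFTER the turn)")
    a=np.radians(th if yaw is None else yaw+180*round((th-yaw)/180));c,n=np.cos(a),np.sin(a)
    d=np.array([x,y,p[2] if z is None else z])-p
    print("frac shift",(np.array([-n*d[0]+c*d[1],c*d[0]+n*d[1],-d[2]])/.25).round(4))
E
python3 - <<'E'
from h import *
to(.448,.050,.2)
T=dict(np.load("pics/top0.npz"));S=dict(np.load("pics/scene0.npz"))
print("monitor low right",tri(ray(T,545*.8,133*.8),ray(S,502*.8,415*.8)))
print("base front",onz(T,212+487/3.846,112+73/3.846,.01))
E
```

```text
t 0.93 tcp [0.4477 0.5239 0.2176] yaw 90.3 w 0.0931 tilt 0.08 F [0.3 0.3 0.7] grip 0.0
frac shift [ 0.0088 -1.8955  0.0706]
monitor low right (array([ 0.76472227, -0.27811797,  0.08419875]), np.float64(0.019534228604967823))
base front [ 0.70516262 -0.02579284  0.01      ]
```

>>> {"op": "play_rows", "data": {"increments": [93,0,-0.166,0,0,0,0,93,0,-0.166,0,0,0,0,93,0,-0.166,0,0,0,0,93,0,-0.166,0,0,0,0,93,0,-0.166,0,0,0,0,93,0,-0.166,0,0,0,0,93,0,-0.166,0,0,0,0,93,0,-0.166,0,0,0,0,93,0,-0.166,0,0,0,0,93,0,-0.166,0,0,0,0]}}

```text
time_s: 1.77
tcp_pos: [0.447, 0.1076, 0.2185]
orientation: [-0.001, 1.0, -0.0, -0.0]
contact_force: [1.2, 0.2, 0.1]
width: 0.0931
gripper_force: 0.0
```

>>> {"op": "play_rows", "data": {"increments": [93,0.009,-0.12,0.02,0,0,0,93,0,-0.115,0.02,0,0,0,93,0,0,0,0,0,0]}}

```text
time_s: 2.02
tcp_pos: [0.4448, 0.0471, 0.2078]
orientation: [0.001, 1.0, -0.0, -0.001]
contact_force: [-0.3, 0.3, 0.3]
width: 0.0929
gripper_force: 0.0
```

```bash
cat >> h.py <<'E'
def wray(g,u,v):
    R=g["R"];c=-R.T@g["t"];a,b=(u-g["cx"])/g["fx"],(v-g["cy"])/g["fy"];r=np.hypot(a,b)
    d=R.T@np.array([np.sin(r)*a/max(r,1e-9),np.sin(r)*b/max(r,1e-9),np.cos(r)]);return c,d
def wonz(g,u,v,z):
    c,d=wray(g,u,v);return c+d*(z-c[2])/d[2]
def wpx(g,X):
    q=g["R"]@np.asarray(X,float)+g["t"];r=np.arctan2(np.hypot(q[0],q[1]),q[2]);h=max(np.hypot(q[0],q[1]),1e-9)
    return g["cx"]+g["fx"]*r*q[0]/h,g["cy"]+g["fy"]*r*q[1]/h
def wimg(n):
    g=get_image("wrist");np.savez(f"pics/{n}.npz",**g);return g
def ortho(g,name,x0,x1,y0,y1,z,s=1500):
    "top-down map of the wrist view on plane z; rows = falling x, columns = falling y; grid each 2 cm"
    xs=np.arange(x1,x0,-1/s);ys=np.arange(y1,y0,-1/s);U=np.array([[wpx(g,(x,y,z)) for y in ys] for x in xs],np.float32)
    o=cv2.remap(np.ascontiguousarray(g["image"][:,:,::-1]),U[...,0],U[...,1],cv2.INTER_CUBIC)
    for k in np.arange(np.ceil(x0*50),x1*50): cv2.line(o,(0,int((x1-k/50)*s)),(6,int((x1-k/50)*s)),(0,255,0),1);cv2.putText(o,f"{k/50:.2f}",(8,int((x1-k/50)*s)+3),0,.3,(0,255,0))
    for k in np.arange(np.ceil(y0*50),y1*50): cv2.line(o,(int((y1-k/50)*s),0),(int((y1-k/50)*s),6),(0,255,0),1);cv2.putText(o,f"{k/50:.2f}",(int((y1-k/50)*s)-8,16),0,.3,(0,255,0))
    cv2.imwrite(f"pics/{name}.png",o);return o
E
python3 - <<'E'
from h import *
to(.448,.050,.2)
g=wimg("w1");c=-g["R"].T@g["t"];print(c,g["R"][2],g["fx"])
cv2.imwrite("pics/w1.png",g["image"][:,:,::-1])
E
```

```text
t 2.02 tcp [0.4448 0.0471 0.2078] yaw 89.89 w 0.0929 tilt 0.09 F [-0.3  0.3  0.3] grip 0.0
frac shift [-0.0129  0.0117  0.0313]
[0.37835573 0.04678482 0.37298339] [ 0.24385497 -0.00182975 -0.96980998] 309.70691628693146
```

View pics/w1.png

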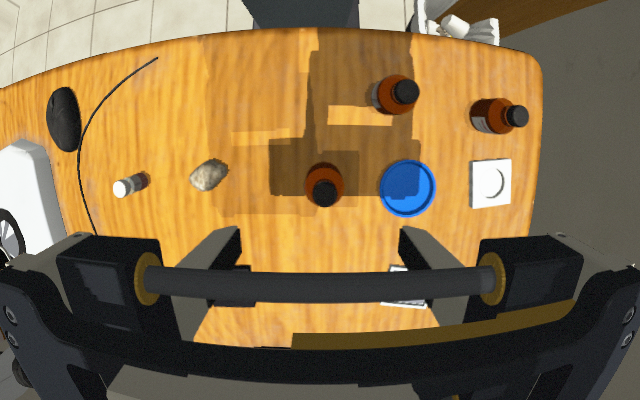

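The wrist view shows the target bottle's cap at (324,194), the cup rim centre at (407,188), the white vial cap at (121,188), the fossil at (208,176) and the white stand at (491,183).

Run:
```python
from h import *
g=dict(np.load("pics/w1.npz"))
for n,u,v,z in(("bottlecap",324,194,.09),("cup",407,188,.014),("wvialcap",121,188,.056),("wst",491,183.5,.012),("fossil",208,176,.02),("bot2cap",405,91,.09)): print(n,wonz(g,u,v,z).round(4))
T=dict(np.load("pics/top0.npz"));print(tri(ray(T,212+375/3.846-.4,112+404/3.846-.4),wray(g,324,194)))
```

```text
bottlecap [0.4455 0.0506 0.09  ]
cup [0.4561 0.1529 0.014 ]
wvialcap [ 0.4449 -0.1954  0.056 ]
wst [0.4496 0.2735 0.012 ]
fossil [ 0.4393 -0.0884  0.02  ]
bot2cap [0.3477 0.1255 0.09  ]
(array([0.44843342, 0.05102524, 0.07770852]), np.float64(0.00046681719174556047))
```

>>> {"op": "play_rows", "data": {"increments": [93,-0.007,0.014,0.1,0,0,0,93,0,0,0.12,0,0,0,93,0,0,0.12,0,0,0,93,0,0,0.12,0,0,0,93,0,0,0.12,0,0,0,93,0,0,0.08,0,0,0,93,0,0,0.047,0,0,0,93,0,0,0,0,0,0,35,0,0,0,0,0,0,35,0,0,0,0,0,0], "squeeze": 20}}

```text
time_s: 2.9
tcp_pos: [0.4478, 0.0546, 0.0327]
orientation: [-0.001, 1.0, 0.0, 0.001]
contact_force: [0.2, -0.6, -0.0]
width: 0.0841
gripper_force: 0.0
```

>>> {"op": "play_rows", "data": {"increments": [35,0,0,0,0,0,0,35,0,0,0,0,0,0,35,0,0,0,0,0,0,35,0,0,0,0,0,0]}}

```text
time_s: 3.23
tcp_pos: [0.4474, 0.0541, 0.0323]
orientation: [-0.001, 1.0, 0.0, 0.0]
contact_force: [0.3, 0.2, 0.4]
width: 0.0575
gripper_force: 0.0
```

Run:
```python
from h import *
to(.457,.1535,.1)
```

```text
t 3.23 tcp [0.4474 0.0541 0.0323] yaw 90.07 w 0.0575 tilt 0.05 F [0.3 0.2 0.4] grip 0.0
frac shift [-0.0387  0.3974 -0.2708]
```

>>> {"op": "play_rows", "data": {"increments": [35,0,-0.012,0,0,0,0,35,0,0,0,0,0,0,35,0,0,0,0,0,0,35,0,0,0,0,0,0,35,0,0,0,0,0,0]}}

```text
time_s: 3.65
tcp_pos: [0.4473, 0.051, 0.032]
orientation: [-0.001, 1.0, -0.0, 0.0]
contact_force: [-0.4, -2.4, 3.3]
width: 0.0445
gripper_force: 20.0
```

>>> {"op": "play_rows", "data": {"increments": [35,0,0,-0.06,0,0,0,35,0,0,-0.1,0,0,0,35,-0.009,0.07,0,0,0,0,35,-0.01,0.09,0,0,0,0,35,-0.01,0.09,0,0,0,0,35,-0.01,0.09,0,0,0,0,35,0,0.07,0,0,0,0,35,0,0,0,0,0,0,35,0,0,0,0,0,0]}}

```text
time_s: 4.4
tcp_pos: [0.4565, 0.1541, 0.0716]
orientation: [-0.001, 1.0, -0.0, -0.0]
contact_force: [0.2, -0.7, -1.7]
width: 0.0447
gripper_force: 20.0
```

Run:
```python
from h import *
to(.457,.1535,.0355)
g=wimg("w2");cv2.imwrite("pics/w2.png",g["image"][100:300,220:520,::-1].repeat(2,0).repeat(2,1))
```

```text
t 4.4 tcp [0.4565 0.1541 0.0716] yaw 90.17 w 0.0447 tilt 0.03 F [ 0.2 -0.7 -1.7] grip 20.0
frac shift [-0.0022 -0.0023  0.1445]
```

View pics/w2.png

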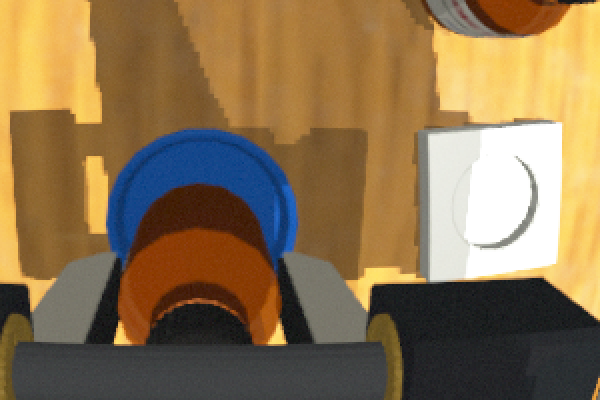

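The bottle is held upright, and its foot is laterally centred over the cup. Lowering it now.

>>> {"op": "play_rows", "data": {"increments": [35,0,0,0.05,0,0,0,35,0,0,0.05,0,0,0,35,0,0,0.03,0,0,0,35,0,0,0.012,0,0,0,35,0,0,0,0,0,0,35,0,0,0,0,0,0]}}

```text
time_s: 4.95
tcp_pos: [0.4569, 0.1532, 0.0365]
orientation: [-0.0, 1.0, -0.0, -0.0]
contact_force: [-0.3, -0.5, -0.7]
width: 0.0449
gripper_force: 20.0
```

>>> {"op": "play_rows", "data": {"increments": [93,0,0,0,0,0,0,93,0,0,0,0,0,0,93,0,0,0,0,0,0,93,0,0,0,0,0,0,93,0,0,0,0,0,0,93,0,0,0,0,0,0]}}

```text
time_s: 5.45
tcp_pos: [0.4568, 0.1537, 0.0364]
orientation: [-0.001, 1.0, -0.0, 0.0]
contact_force: [-0.3, -0.5, 0.7]
width: 0.0801
gripper_force: 0.0
```

>>> {"op": "play_rows", "data": {"increments": [93,0,0,-0.08,0,0,0,93,0,0,-0.12,0,0,0,93,0,0,-0.12,0,0,0,93,0,0,-0.12,0,0,0,93,0,0,-0.12,0,0,0,93,0,0,-0.12,0,0,0,93,0,0,0,0,0,0]}}

```text
time_s: 6.03
tcp_pos: [0.459, 0.1542, 0.2116]
orientation: [-0.001, 1.0, 0.001, 0.004]
contact_force: [-0.4, 0.6, -0.2]
width: 0.0928
gripper_force: 0.0
```

Run:
```python
from h import *
to(.446,-.196,.15)
g=wimg("w3");cv2.imwrite("pics/w3.png",g["image"][:,:,::-1])
```

```text
t 6.03 tcp [0.459  0.1542 0.2116] yaw 90.08 w 0.0928 tilt 0.47 F [-0.4  0.6 -0.2] grip 0.0
frac shift [ 0.0539 -1.4009  0.2464]
```

View pics/w3.png

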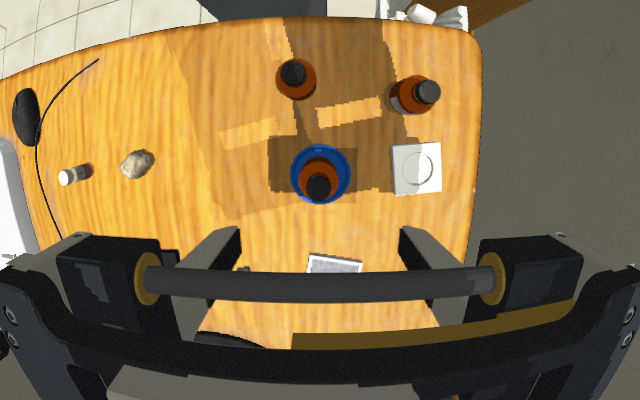

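The bottle stands in the cup, with its cap at (318,187) inside the blue ring. Before the white vial I'm checking how far the microscope reaches over the desk.

Run:
```python
from h import *
T=dict(np.load("pics/top0.npz"));S=dict(np.load("pics/scene0.npz"))
for a in((650,212),(622,140)):
  for b in((80,265),(25,330)):print(a,b,*[np.round(q,3) for q in tri(ray(T,a[0]*.8,a[1]*.8),ray(S,b[0]*.8,b[1]*.8))])
g=dict(np.load("pics/w3.npz"));print(wonz(g,65,178,.056),wonz(g,137,165,.02),wonz(g,417,168,.012),wonz(g,318,187,.094),wonz(g,334,265,.01))
```

```text
(650, 212) (80, 265) [ 0.438 -0.422  0.397] 0.226
(650, 212) (25, 330) [ 0.442 -0.47   0.364] 0.278
(622, 140) (80, 265) [ 0.507 -0.405  0.441] 0.318
(622, 140) (25, 330) [ 0.519 -0.448  0.421] 0.369
[ 0.4465815  -0.19424138  0.056     ] [ 0.43946444 -0.08531738  0.02      ] [0.44785619 0.27386583 0.012     ] [0.45406698 0.15245052 0.094     ] [0.57785456 0.17327729 0.01      ]
```

>>> {"op": "play_rows", "data": {"increments": [93,0.01,-0.12,0,0,0,0,93,0.02,-0.16,0,0,0,0,93,0.02,-0.16,0,0,0,0,93,0,-0.16,0,0,0,0,93,0,-0.16,0,0,0,0,93,0,-0.16,0,0,0,0,93,0,-0.16,0,0,0,0,93,0,-0.16,0.04,0,0,0,60,0,-0.1,0.06,0,0,0,60,0,-0.06,0.06,0,0,0]}}

```text
time_s: 6.92
tcp_pos: [0.4441, -0.199, 0.1648]
orientation: [0.001, 1.0, 0.0, -0.0]
contact_force: [0.0, 0.9, 1.0]
width: 0.0839
gripper_force: 0.0
```

>>> {"op": "play_rows", "data": {"increments": [60,0,0,0,0,0,0,60,0,0,0,0,0,0,60,0,0,0,0,0,0]}}

```text
time_s: 7.17
tcp_pos: [0.4446, -0.1956, 0.1662]
orientation: [-0.001, 1.0, 0.0, -0.0]
contact_force: [-0.1, 0.4, -0.1]
width: 0.0639
gripper_force: 0.0
```

Run:
```python
from h import *
to(.4465,-.196,.012)
g=wimg("w4");cv2.imwrite("pics/w4.png",g["image"][:,:,::-1])
```

```text
t 7.17 tcp [ 0.4446 -0.1956  0.1662] yaw 90.09 w 0.0639 tilt 0.05 F [-0.1  0.4 -0.1] grip 0.0
frac shift [-0.0075 -0.0017  0.6169]
```

View pics/w4.png

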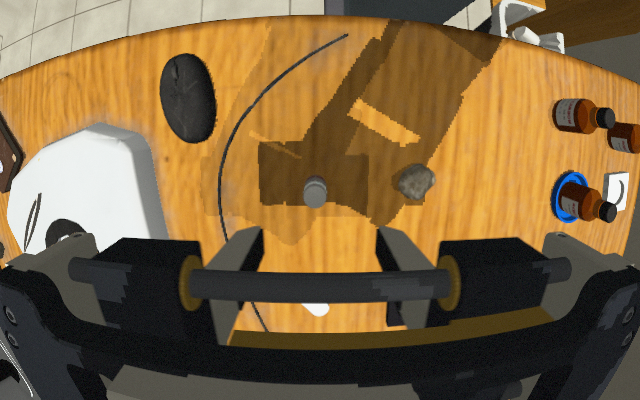

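The white vial's cap is at about (315,185), almost under the gripper. The fossil is at (414,181).

Run:
```python
from h import *
g=dict(np.load("pics/w4.npz"));print(wonz(g,315,185,.056),wonz(g,315,205,.0))
T=dict(np.load("pics/top0.npz"));print(tri(ray(T,212+741/3.846-.4,112+422/3.846-.4),wray(g,315,185)))
o=ortho(g,"f4",.39,.49,-.15,-.03,.018,s=4000)
```

```text
[ 0.43525011 -0.20019073  0.056     ] [ 0.46953403 -0.20102249  0.        ]
(array([ 0.44379189, -0.20200263,  0.03549533]), np.float64(0.008917690164181846))
```

View pics/f4.png

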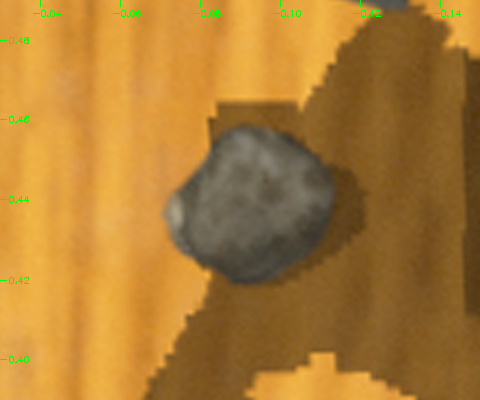

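>>> {"op": "play_rows", "data": {"increments": [60,-0.004,-0.01,0.08,0,0,0,60,0,0,0.12,0,0,0,60,0,0,0.12,0,0,0,60,0,0,0.12,0,0,0,60,0,0,0.1,0,0,0,60,0,0,0.06,0,0,0,60,0,0,0.02,0,0,0,60,0,0,0,0,0,0,60,0,0,0,0,0,0], "squeeze": 10}}

```text
time_s: 7.97
tcp_pos: [0.4464, -0.1987, 0.0124]
orientation: [-0.001, 1.0, -0.0, 0.001]
contact_force: [-1.4, -0.4, 1.0]
width: 0.06
gripper_force: 0.0
```

>>> {"op": "play_rows", "data": {"increments": [15,0,0,0,0,0,0,15,0,0,0,0,0,0,15,0,0,0,0,0,0,15,0,0,0,0,0,0,15,0,0,0,0,0,0,15,0,0,0,0,0,0,15,0,0,0,0,0,0,15,0,0,0,0,0,0]}}

```text
time_s: 8.63
tcp_pos: [0.4458, -0.1989, 0.0115]
orientation: [-0.001, 1.0, -0.0, 0.0]
contact_force: [-1.1, 0.1, 3.1]
width: 0.023
gripper_force: 10.0
```

>>> {"op": "play_rows", "data": {"increments": [15,0,0,-0.04,0,0,0,15,0,0,-0.1,0,0,0,15,0,0,-0.12,0,0,0,15,0,0,-0.14,0,0,0,15,0,0,-0.14,0,0,0,15,0,0,-0.12,0,0,0,15,0,0,-0.08,0,0,0,15,0,0.06,0,0,0,0,15,0,0.11,0,0,0,0,15,0,0.11,0,0,0,0]}}

```text
time_s: 9.47
tcp_pos: [0.4454, -0.1284, 0.1973]
orientation: [0.0, 1.0, -0.0, 0.0]
contact_force: [0.5, 0.8, 0.5]
width: 0.0234
gripper_force: 10.0
```

>>> {"op": "play_rows", "data": {"increments": [15,0,0.15,0,0,0,0,15,0,0.16,0,0,0,0,15,-0.004,0.16,0,0,0,0,15,-0.008,0.16,0,0,0,0,15,0,0.16,0,0,0,0,15,0,0.16,0,0,0,0,15,0,0.16,0,0,0,0,15,0,0.16,0,0,0,0,15,0,0.16,0,0,0,0,15,0,0.1,0,0,0,0]}}

```text
time_s: 10.3
tcp_pos: [0.4475, 0.2568, 0.1971]
orientation: [-0.001, 1.0, 0.0, 0.0]
contact_force: [-0.2, -0.5, 0.3]
width: 0.0235
gripper_force: 10.0
```

>>> {"op": "play_rows", "data": {"increments": [15,0,0.06,0,0,0,0,15,0,0.01,0.12,0,0,0,15,0,0,0.14,0,0,0,15,0,0,0.14,0,0,0,15,0,0,0.08,0,0,0,15,0,0,0.04,0,0,0,15,0,0,0,0,0,0,15,0,0,0,0,0,0,15,0,0,0,0,0,0]}}

```text
time_s: 11.05
tcp_pos: [0.4491, 0.2715, 0.068]
orientation: [-0.001, 1.0, 0.001, 0.001]
contact_force: [-0.7, -0.3, 0.0]
width: 0.023
gripper_force: 10.0
```

Run:
```python
from h import *
to(.4487,.274,.0155)
g=wimg("w5");cv2.imwrite("pics/w5.png",g["image"][100:300,170:470,::-1].repeat(2,0).repeat(2,1))
```

```text
t 11.05 tcp [0.4491 0.2715 0.068 ] yaw 90.06 w 0.023 tilt 0.14 F [-0.7 -0.3  0. ] grip 10.0
frac shift [0.0014 0.0099 0.2101]
```

View pics/w5.png

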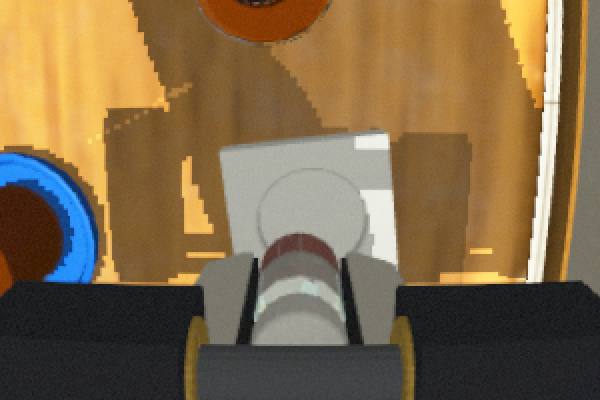

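The vial hangs over the white stand. The pocket's rim centre is at raw (326.5,207.5), about 6 px right of the vial.

Run:
```python
from h import *
g=dict(np.load("pics/w5.npz"));print(wonz(g,326.5,207.5,.012),wpx(g,(.449,.2715,.056)),wonz(g,320,220,.056))
p=[(220,149),(387,132),(397,262)]
for a,b in p: print(wonz(g,170+a/2,100+b/2,.012).round(4))
```

```text
[0.44563311 0.27621219 0.012     ] (np.float64(320.3582453714372), np.float64(232.743650349425)) [0.4408     0.27126823 0.056     ]
[0.4207 0.2423 0.012 ]
[0.4144 0.3029 0.012 ]
[0.4644 0.3086 0.012 ]
```

>>> {"op": "play_rows", "data": {"increments": [15,0.006,0.016,0.04,0,0,0,15,0,0,0.06,0,0,0,15,0,0,0.05,0,0,0,15,0,0,0.035,0,0,0,15,0,0,0.018,0,0,0,15,0,0,0.005,0,0,0,15,0,0,0,0,0,0,15,0,0,0,0,0,0]}}

```text
time_s: 11.77
tcp_pos: [0.447, 0.2753, 0.0146]
orientation: [-0.001, 1.0, 0.0, 0.0]
contact_force: [0.1, -1.1, -0.7]
width: 0.0234
gripper_force: 10.0
```

>>> {"op": "play_rows", "data": {"increments": [60,0,0,0,0,0,0,60,0,0,0,0,0,0,60,0,0,0,0,0,0,60,0,0,0,0,0,0,60,0,0,0,0,0,0,60,0,0,0,0,0,0]}}

```text
time_s: 12.27
tcp_pos: [0.4467, 0.2752, 0.0144]
orientation: [-0.001, 1.0, 0.0, 0.0]
contact_force: [0.8, -0.6, -0.3]
width: 0.0576
gripper_force: 0.0
```

>>> {"op": "play_rows", "data": {"increments": [60,0,0,-0.06,0,0,0,60,0,0,-0.1,0,0,0,60,0,0,-0.12,0,0,0,60,0,0,-0.12,0,0,0,60,0,0,-0.12,0,0,0,60,0,0,-0.08,0,0,0,60,0,0,0,0,0,0,60,0,0,0,0,0,0]}}

```text
time_s: 12.93
tcp_pos: [0.447, 0.2753, 0.165]
orientation: [-0.001, 1.0, 0.0, 0.001]
contact_force: [-0.2, -0.0, -0.1]
width: 0.0599
gripper_force: 0.0
```

Run:
```python
from h import *
to(.596,.287,.15)
g=wimg("w6");cv2.imwrite("pics/w6.png",g["image"][:,:,::-1])
```

```text
t 12.93 tcp [0.447  0.2753 0.165 ] yaw 90.07 w 0.0599 tilt 0.11 F [-0.2 -0.  -0.1] grip 0.0
frac shift [-0.5961  0.0461  0.0601]
```

View pics/w6.png

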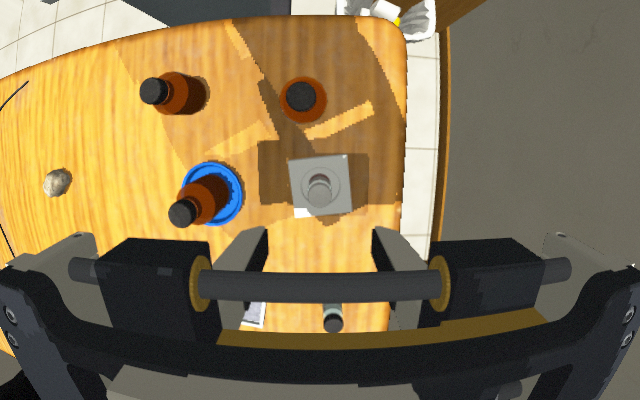

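The white vial stands in its pocket at (319,188). The black vial's cap shows at (333,324).

Run:
```python
from h import *
g=dict(np.load("pics/w6.npz"));print(wonz(g,333,325,.056))
T=dict(np.load("pics/top0.npz"));print(tri(ray(T,212+39/3.846-.4,112+190/3.846-.4),wray(g,333,325)))
g3=dict(np.load("pics/w1.npz"));print(wonz(g,319,192,.06))
```

```text
[0.59237148 0.28967281 0.056     ]
(array([0.59602645, 0.29003353, 0.05136866]), np.float64(0.0002293652577552662))
[0.44315212 0.27433873 0.06      ]
```

>>> {"op": "play_rows", "data": {"increments": [60,-0.06,0.006,0,0,0,0,60,-0.1,0.008,0,0,0,0,60,-0.12,0.008,0,0,0,0,60,-0.12,0.008,0,0,0,0,60,-0.1,0.008,0,0,0,0,60,-0.07,0.006,0,0,0,0,60,-0.026,0,0,0,0,0,60,0,0,0,0,0,0,60,0,0,0,0,0,0,60,0,0,0,0,0,0]}}

```text
time_s: 13.82
tcp_pos: [0.5945, 0.2863, 0.1639]
orientation: [-0.001, 1.0, -0.0, -0.001]
contact_force: [0.0, -0.5, 0.0]
width: 0.0601
gripper_force: 0.0
```

Run:
```python
from h import *
to(.596,.2875,.0115)
g=wimg("w7")
s=g["image"][150:240,270:370].astype(int)
m=(s.sum(2)<150)  # black cap
print(np.argwhere(m).mean(0)+[150,270],m.sum())
for r in range(0,90,4): print(150+r,''.join('#' if q<110 else '+' if q<190 else '-' if q<300 else '.' for q in s[r,::2].sum(1)))
```

```text
t 13.82 tcp [0.5945 0.2863 0.1639] yaw 90.09 w 0.0601 tilt 0.08 F [ 0.  -0.5  0. ] grip 0.0
frac shift [-0.0061  0.0048  0.6095]
[195.56398104 324.11848341] 422
150 -----------------------...........................
154 ------------------------------------.......-------
158 --------------------------------------------------
162 -------..-----------------------------------------
166 --------.-----------------------------------------
170 --------.-----------------------------------------
174 --------.-----------------------------------------
178 --------.--------------.--....-------------------.
182 --------.--------------.........------------------
186 --------.-------------..++#++++..----------------.
190 ---------------------.+#++++++##+.---------------.
194 ----------------------++#####+++#+----------------
198 ----------------------+++####+###----------------.
202 -------...-------------++++###++-----------------.
206 ..........---------------++#++-------------------.
210 ....................----------------------........
214 .....................---------------..............
218 ..................................................
222 ..................................................
226 ..................................................
230 ..................................................
234 ..................................................
238 ..................................................
```

Run:
```python
from h import *
g=dict(np.load("pics/w7.npz"));print(wonz(g,324.5,197,.056))
g=dict(np.load("pics/w4.npz"));print(wonz(g,315,195,.056), "white vial was at .4458,-.199")
```

```text
[0.59566756 0.29021533 0.056     ]
[ 0.44459002 -0.20020831  0.056     ] white vial was at .4458,-.199
```

>>> {"op": "play_rows", "data": {"increments": [60,-0.006,0.013,0.08,0,0,0,60,0,0,0.12,0,0,0,60,0,0,0.12,0,0,0,60,0,0,0.12,0,0,0,60,0,0,0.09,0,0,0,60,0,0,0.06,0,0,0,60,0,0,0.02,0,0,0,60,0,0,0,0,0,0,60,0,0,0,0,0,0], "squeeze": 10}}

```text
time_s: 14.62
tcp_pos: [0.5977, 0.2899, 0.0132]
orientation: [-0.001, 1.0, 0.0, 0.001]
contact_force: [-0.2, 0.5, 0.3]
width: 0.0597
gripper_force: 0.0
```

>>> {"op": "play_rows", "data": {"increments": [15,0,0,0,0,0,0,15,0,0,0,0,0,0,15,0,0,0,0,0,0,15,0,0,0,0,0,0,15,0,0,0,0,0,0,15,0,0,0,0,0,0,15,0,0,0,0,0,0,15,0,0,0,0,0,0]}}

```text
time_s: 15.28
tcp_pos: [0.5972, 0.2896, 0.012]
orientation: [-0.001, 1.0, 0.0, 0.0]
contact_force: [-0.5, -0.7, 2.1]
width: 0.0233
gripper_force: 10.0
```

>>> {"op": "play_rows", "data": {"increments": [15,0,0,-0.04,0,0,0,15,0,0,-0.1,0,0,0,15,0,0,-0.12,0,0,0,15,0,0,-0.1,0,0,0,15,0,0,-0.06,0,0,0,15,0,-0.04,0,0,0,0,15,0,-0.08,0,0,0,0,15,0,-0.12,0,0,0,0,15,0,-0.15,0,0,0,0,15,0,-0.15,0,0,0,0]}}

```text
time_s: 16.12
tcp_pos: [0.5964, 0.1529, 0.1161]
orientation: [-0.001, 1.0, -0.0, -0.001]
contact_force: [0.7, -0.1, -0.5]
width: 0.0233
gripper_force: 10.0
```

>>> {"op": "play_rows", "data": {"increments": [15,0,-0.15,0,0,0,0,15,0,-0.15,0,0,0,0,15,0,-0.15,0,0,0,0,15,0,-0.15,0,0,0,0,15,0,-0.14,0,0,0,0,15,0,-0.1,0,0,0,0,15,0,-0.06,0,0,0,0,15,0,-0.026,0.08,0,0,0,15,0,0,0.08,0,0,0,15,0,0,0.04,0,0,0]}}

```text
time_s: 16.95
tcp_pos: [0.5962, -0.077, 0.0645]
orientation: [-0.0, 1.0, 0.0, -0.001]
contact_force: [-0.8, 0.1, -0.8]
width: 0.0232
gripper_force: 10.0
```

>>> {"op": "play_rows", "data": {"increments": [15,0,0,0,0,0,0,15,0,0,0,0,0,0,15,0,0,0,0,0,0]}}

```text
time_s: 17.2
tcp_pos: [0.5981, -0.0765, 0.0677]
orientation: [-0.001, 1.0, -0.0, 0.0]
contact_force: [-0.1, 0.2, -0.4]
width: 0.0232
gripper_force: 10.0
```

Run:
```python
from h import *
to(.5965,-.0775,.016)
g=wimg("w8");cv2.imwrite("pics/w8.png",g["image"][100:300,170:470,::-1].repeat(2,0).repeat(2,1))
f=dict(np.load("pics/w6.npz"))
```

```text
t 17.2 tcp [ 0.5981 -0.0765  0.0677] yaw 90.11 w 0.0232 tilt 0.06 F [-0.1  0.2 -0.4] grip 10.0
frac shift [ 0.0064 -0.0038  0.2069]
```

View pics/w8.png

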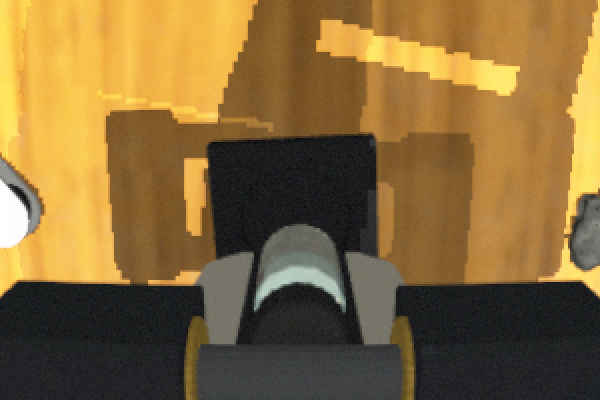

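The stand's near corners are at crop (208,143) and (374,135), and the vial hangs close to its middle.

Run:
```python
from h import *
def c(n,A,B):
    g=dict(np.load(f"pics/{n}.npz"));a,b=[wonz(g,170+p[0]/2,100+p[1]/2,.012)[:2] for p in(A,B)]
    d=(b-a)/np.linalg.norm(b-a);print(n,a.round(4),b.round(4),(a+b)/2+.031*np.array([d[1],-d[0]]))
c("w8",(208,143),(374,135));c("w5",(220,149),(387,132))
```

```text
w8 [ 0.5675 -0.1103] [ 0.5644 -0.0501] [ 0.59691015 -0.078636  ]
w5 [0.4207 0.2423] [0.4144 0.3029] [0.4484039  0.27578834]
```

>>> {"op": "play_rows", "data": {"increments": [15,0.005,-0.006,0.04,0,0,0,15,0,0,0.06,0,0,0,15,0,0,0.05,0,0,0,15,0,0,0.033,0,0,0,15,0,0,0.018,0,0,0,15,0,0,0.004,0,0,0,15,0,0,0,0,0,0,15,0,0,0,0,0,0,15,0,0,0,0,0,0]}}

```text
time_s: 18.0
tcp_pos: [0.5965, -0.0785, 0.0158]
orientation: [-0.001, 1.0, -0.0, 0.0]
contact_force: [0.4, 0.0, -0.1]
width: 0.0227
gripper_force: 10.0
```

>>> {"op": "play_rows", "data": {"increments": [60,0,0,0,0,0,0,60,0,0,0,0,0,0,60,0,0,0,0,0,0,60,0,0,0,0,0,0,60,0,0,0,0,0,0,60,0,0,0,0,0,0]}}

```text
time_s: 18.5
tcp_pos: [0.5964, -0.0784, 0.0157]
orientation: [-0.001, 1.0, -0.0, 0.0]
contact_force: [-0.2, 0.1, -0.2]
width: 0.0578
gripper_force: 0.0
```

>>> {"op": "play_rows", "data": {"increments": [60,0,0,-0.06,0,0,0,60,0,0,-0.1,0,0,0,60,0,0,-0.12,0,0,0,60,0,0,-0.12,0,0,0,60,0,0,-0.12,0,0,0,60,0,0,-0.08,0,0,0,93,0.06,0,0,0,0,0,93,0.1,-0.01,0,0,0,0,93,0.13,-0.01,0,0,0,0,93,0.13,-0.01,0,0,0,0]}}

```text
time_s: 19.33
tcp_pos: [0.4901, -0.086, 0.1655]
orientation: [-0.001, 1.0, -0.0, 0.0]
contact_force: [-0.6, -0.3, -0.3]
width: 0.0819
gripper_force: 0.0
```

>>> {"op": "play_rows", "data": {"increments": [93,0.11,-0.01,-0.04,0,0,0.039,93,0.06,-0.01,-0.04,0,0,0.039,93,0.02,0,-0.04,0,0,0.039,93,0,0,-0.02,0,0,0.039,93,0,0,0,0,0,0.039,93,0,0,0,0,0,0.039,93,0,0,0,0,0,0.039,93,0,0,0,0,0,0,93,0,0,0,0,0,0,93,0,0,0,0,0,0]}}

```text
time_s: 20.17
tcp_pos: [0.4438, -0.0881, 0.2006]
orientation: [0.413, 0.911, -0.0, -0.0]
contact_force: [0.5, 0.1, 0.2]
width: 0.093
gripper_force: 0.0
```

Run:
```python
from h import *
to(.439,-.090,.15,41)
g=wimg("w9");print(wpx(g,(.439,-.09,.018)))
u,v=wpx(g,(.439,-.09,.018));u,v=int(u),int(v)
T=get_image("top")
a=cv2.resize(g["image"][max(v-50,0):v+50,max(u-66,0):u+67,::-1],(400,300),interpolation=cv2.INTER_CUBIC)
b=ortho(g,"tmp",.395,.485,-.15,-.03,.018,s=3333)
c=cv2.resize(T["image"][112:268,212:420,::-1],(800,300*800//800),interpolation=cv2.INTER_CUBIC)
cv2.imwrite("pics/w9.png",np.vstack([np.hstack([a,cv2.resize(b,(400,300))]),c]))
```

```text
t 20.17 tcp [ 0.4438 -0.0881  0.2006] yaw 41.16 w 0.093 tilt 0.0 F [0.5 0.1 0.2] grip 0.0
turn frac total 0.0009 (shift below is AFTER the turn)
frac shift [ 0.0067 -0.0196  0.2026]
(np.float64(314.83449047159587), np.float64(178.4000328222894))
```

View pics/w9.png

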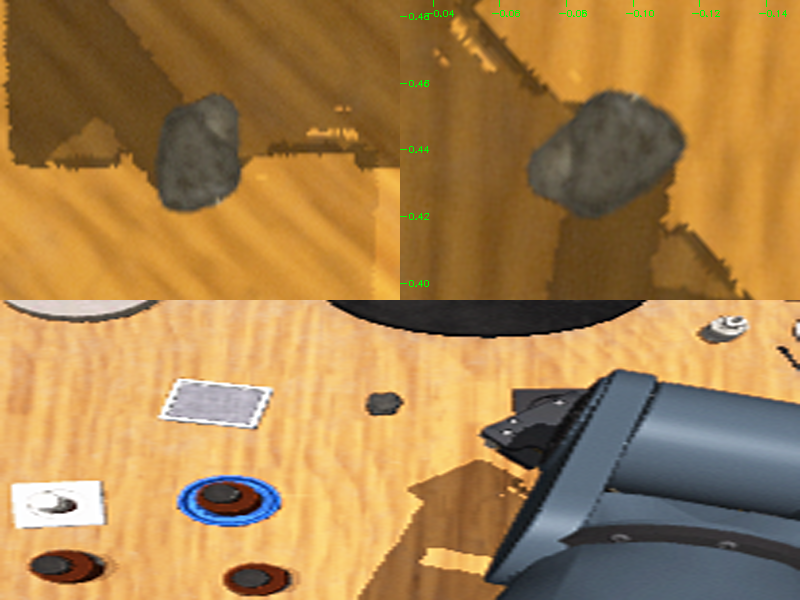

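The fossil lies with its long side nearly along tool x, spanning crop x 158–240, y 95–212. In the rectified view its centre is at about (.437,-.091). The bottle and the white vial stand in their places in the top view. I'll take the fossil's yaw from its mask.

Run:
```python
from h import *
g=dict(np.load("pics/w9.npz"));s=3333
for z in(.012,.02):
    b=ortho(g,"tmp",.395,.485,-.15,-.03,z,s=s);b[:20]=(30,120,200);b[:,:45]=(30,120,200)
    h=cv2.cvtColor(b,cv2.COLOR_BGR2HSV);m=cv2.morphologyEx((h[...,1]<95).astype(np.uint8),cv2.MORPH_OPEN,np.ones((9,9)))
    n,l,st,ce=cv2.connectedComponentsWithStats(m);k=1+np.argmax(st[1:,4]);m=(l==k)
    p=np.argwhere(m);w=np.c_[.485-p[:,0]/s,-.03-p[:,1]/s].astype(np.float32)
    r=cv2.minAreaRect(w);e=cv2.fitEllipse(cv2.convexHull(w*1000))
    for th in range(15,75,5):
        d=np.array([np.cos(np.radians(th)),np.sin(np.radians(th))]);q=w@d;t=w@np.array([-d[1],d[0]]);print(th,round(np.ptp(q)*1000,1),round(np.ptp(t)*1000,1),end=" | ")
    C=np.cov(w.T);ev,V=np.linalg.eigh(C)
    print("\n",z,r,e[2],"pca short axis deg",np.degrees(np.arctan2(V[1,0],V[0,0])),w.mean(0),len(w)/s/s)
```

```text
15 35.8 48.0 | 20 34.7 47.9 | 25 33.7 47.5 | 30 32.6 46.8 | 35 32.0 46.2 | 40 31.7 45.4 | 45 32.5 44.3 | 50 34.7 43.3 | 55 36.9 41.9 | 60 38.9 40.9 | 65 40.7 40.8 | 70 42.4 40.6 | 
 0.012 ((0.4384734630584717, -0.09225890785455704), (0.03191771358251572, 0.04462648555636406), 43.8065185546875) 26.167272567749023 pca short axis deg -153.10679500696892 [ 0.43927726 -0.09256257] 0.0011674434770209694
15 34.8 46.9 | 20 33.8 46.8 | 25 32.9 46.4 | 30 31.9 45.7 | 35 31.2 45.1 | 40 31.1 44.4 | 45 31.8 43.3 | 50 34.0 42.3 | 55 36.0 41.0 | 60 37.9 39.8 | 65 39.6 39.6 | 70 41.3 39.3 | 
 0.02 ((0.43757274746894836, -0.09092729538679123), (0.031068310141563416, 0.043680932372808456), 43.3316764831543) 23.636852264404297 pca short axis deg -153.2271722920154 [ 0.43838456 -0.09132576] 0.001113612711406154
```

>>> {"op": "play_rows", "data": {"increments": [93,0,0,0,0,0,-0.01,93,0.006,-0.026,0.08,0,0,0,93,0,0,0.13,0,0,0,93,0,0,0.13,0,0,0,93,0,0,0.13,0,0,0,93,0,0,0.13,0,0,0,93,0,0,0.09,0,0,0,93,0,0,0.05,0,0,0,93,0,0,0.02,0,0,0,93,0,0,0,0,0,0], "squeeze": 25}}

```text
time_s: 21.1
tcp_pos: [0.4376, -0.0912, 0.0099]
orientation: [0.4, 0.916, -0.0, -0.001]
contact_force: [0.4, -0.3, 1.0]
width: 0.0929
gripper_force: 0.0
```

>>> {"op": "play_rows", "data": {"increments": [20,0,0,0,0,0,0,20,0,0,0,0,0,0,20,0,0,0,0,0,0,20,0,0,0,0,0,0,20,0,0,0,0,0,0,20,0,0,0,0,0,0,20,0,0,0,0,0,0,20,0,0,0,0,0,0,20,0,0,0,0,0,0,20,0,0,0,0,0,0]}}

```text
time_s: 21.93
tcp_pos: [0.438, -0.0913, 0.0106]
orientation: [0.401, 0.916, 0.0, -0.0]
contact_force: [0.1, 0.9, 0.0]
width: 0.0321
gripper_force: 25.0
```

>>> {"op": "play_rows", "data": {"increments": [20,0,0,0,0,0,0,20,0,0,0,0,0,0]}}

```text
time_s: 22.1
tcp_pos: [0.4381, -0.0913, 0.0106]
orientation: [0.401, 0.916, 0.0, -0.0]
contact_force: [0.0, -0.1, 1.0]
width: 0.032
gripper_force: 25.0
```

>>> {"op": "play_rows", "data": {"increments": [20,0,0,-0.04,0,0,0,20,0,0,-0.1,0,0,0,20,0,0,-0.12,0,0,0,20,0,0,-0.12,0,0,0,20,0,0,-0.06,0,0,0.02,20,0,0,0,0,0,0.039,20,0,0,0,0,0,0.039,20,0,0,0,0,0,0.039,20,0,0,0,0,0,0.039,20,0,0,0,0,0,0.039]}}

```text
time_s: 22.93
tcp_pos: [0.4378, -0.0913, 0.1213]
orientation: [0.684, 0.729, 0.0, 0.0]
contact_force: [0.9, -0.8, -2.1]
width: 0.0325
gripper_force: 25.0
```

>>> {"op": "play_rows", "data": {"increments": [20,0,0,0,0,0,0.039,20,0,0,0,0,0,0.039,20,0,0,0,0,0,0,20,0,0,0,0,0,0,20,0,0,0,0,0,0]}}

```text
time_s: 23.35
tcp_pos: [0.438, -0.0914, 0.1209]
orientation: [0.765, 0.644, -0.0, 0.0]
contact_force: [0.2, -0.6, -1.5]
width: 0.0322
gripper_force: 25.0
```

Run:
```python
from h import *
to(.5995,.170,.06)
T=dict(np.load("pics/top0.npz"))
st=3.84615
for z in(0,.01):print(np.mean([onz(T,212+a/st-.37,112+b/st-.4,z)[:2] for a,b in((178,158),(272,176),(255,256),(160,237))],0))
```

```text
t 23.35 tcp [ 0.438  -0.0914  0.1209] yaw -9.77 w 0.0322 tilt 0.01 F [ 0.2 -0.6 -1.5] grip 25.0
frac shift [1.14   0.4593 0.2436]
[0.60127193 0.17203893]
[0.59863969 0.17085705]
```

>>> {"op": "play_rows", "data": {"increments": [20,0.05,0.02,0,0,0,0,20,0.1,0.04,0,0,0,0,20,0.13,0.052,0,0,0,0,20,0.14,0.056,0,0,0,0,20,0.14,0.056,0,0,0,0,20,0.14,0.056,0,0,0,0,20,0.14,0.056,0,0,0,0,20,0.13,0.052,0,0,0,0,20,0.11,0.044,0,0,0,0,20,0.06,0.026,0,0,0,0]}}

```text
time_s: 24.18
tcp_pos: [0.6013, 0.1723, 0.1206]
orientation: [0.764, 0.645, 0.0, -0.0]
contact_force: [0.6, -0.1, -0.7]
width: 0.0318
gripper_force: 25.0
```

>>> {"op": "play_rows", "data": {"increments": [20,0,0,0.06,0,0,0,20,0,0,0.08,0,0,0,20,0,0,0.06,0,0,0,20,0,0,0,0,0,0,20,0,0,0,0,0,0,20,0,0,0,0,0,0]}}

```text
time_s: 24.68
tcp_pos: [0.6008, 0.1694, 0.0717]
orientation: [0.766, 0.643, 0.0, 0.0]
contact_force: [-0.5, 0.6, 0.1]
width: 0.0322
gripper_force: 25.0
```

Run:
```python
from h import *
to(.5995,.170,.0146)
g=wimg("w10");cv2.imwrite("pics/w10.png",g["image"][100:300,170:470,::-1].repeat(2,0).repeat(2,1))
```

```text
t 24.68 tcp [0.6008 0.1694 0.0717] yaw -9.94 w 0.0322 tilt 0.06 F [-0.5  0.6  0.1] grip 25.0
frac shift [ 0.0013 -0.0057  0.2282]
```

View pics/w10.png

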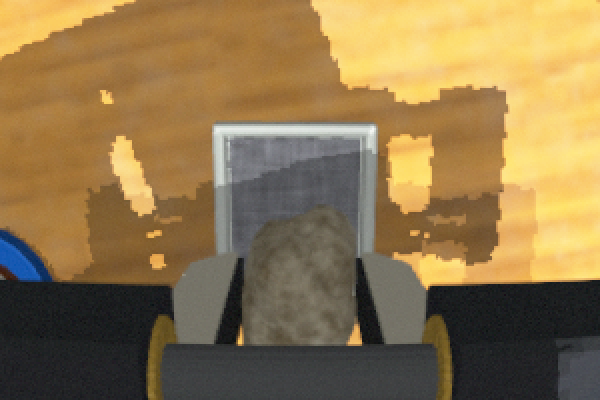

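The tray is square to the gripper, with its near rim corners at crop (213,125) and (377,125). It is about 2 mm left of the fossil's centre.

Run:
```python
from h import *
g=dict(np.load("pics/w10.npz"));a,b=[wonz(g,170+p[0]/2,100+p[1]/2,.01)[:2] for p in((213,125),(377,125))]
d=(b-a)/np.linalg.norm(b-a);n=np.array([d[1],-d[0]]);c=(a+b)/2
print(np.linalg.norm(b-a),np.degrees(np.arctan2(d[1],d[0])),c+.036*n)
to(*(c+.036*n),.0146)
print(wonz(g,170+150,100+104,.045),"fossil near end")
```

```text
0.06077394265032816 -9.994816437999413 [0.60063802 0.17042349]
t 24.73 tcp [0.601  0.1695 0.0719] yaw -9.96 w 0.0321 tilt 0.1 F [ 0.   0.5 -1.2] grip 25.0
frac shift [ 0.0036 -0.0021  0.2292]
[0.60473229 0.18361904 0.045     ] fossil near end
```

>>> {"op": "play_rows", "data": {"increments": [20,0.004,-0.003,0.05,0,0,0,20,0,0,0.06,0,0,0,20,0,0,0.05,0,0,0,20,0,0,0.04,0,0,0,20,0,0,0.02,0,0,0,20,0,0,0.007,0,0,0,20,0,0,0,0,0,0,20,0,0,0,0,0,0,20,0,0,0,0,0,0]}}

```text
time_s: 25.48
tcp_pos: [0.5997, 0.1705, 0.0141]
orientation: [0.766, 0.643, -0.0, -0.0]
contact_force: [-4.1, -0.3, 5.1]
width: 0.032
gripper_force: 25.0
```

>>> {"op": "play_rows", "data": {"increments": [70,0,0,0,0,0,0,70,0,0,0,0,0,0,70,0,0,0,0,0,0,70,0,0,0,0,0,0,70,0,0,0,0,0,0,70,0,0,0,0,0,0,70,0,0,0,0,0,0]}}

```text
time_s: 26.07
tcp_pos: [0.5998, 0.1705, 0.0139]
orientation: [0.766, 0.643, 0.0, 0.0]
contact_force: [-0.3, -0.4, 0.1]
width: 0.0695
gripper_force: 0.0
```

>>> {"op": "play_rows", "data": {"increments": [70,0,0,-0.06,0,0,0,70,0,0,-0.1,0,0,0,70,0,0,-0.12,0,0,0,70,0,0,-0.12,0,0,0,70,0,0,-0.12,0,0,0,70,0,0,-0.12,0,0,0,70,0,0,-0.1,0,0,0,70,0,-0.1,-0.04,0,0,0,70,0,-0.14,0,0,0,0,70,0,-0.16,0,0,0,0]}}

```text
time_s: 26.9
tcp_pos: [0.5009, 0.1878, 0.2094]
orientation: [0.766, 0.642, 0.001, 0.0]
contact_force: [0.5, 0.7, 0.1]
width: 0.0702
gripper_force: 0.0
```

>>> {"op": "play_rows", "data": {"increments": [70,0,-0.16,0,0,0,0,70,0,-0.16,0,0,0,0,70,0,-0.12,0,0,0,0,70,0,-0.06,0,0,0,0,70,0,0,0,0,0,0,70,0,0,0,0,0,0,70,0,0,0,0,0,0,70,0,0,0,0,0,0]}}

```text
time_s: 27.57
tcp_pos: [0.3793, 0.2095, 0.2089]
orientation: [0.766, 0.642, 0.0, 0.0]
contact_force: [0.1, -1.0, -0.3]
width: 0.0701
gripper_force: 0.0
```

Run:
```python
from h import *
to()
S=get_image("scene");T=get_image("top")
a=cv2.resize(T["image"][112:268,212:420,::-1],(440,330),interpolation=cv2.INTER_CUBIC)
b=cv2.resize(S["image"][120:296,250:410,::-1],(300,330),interpolation=cv2.INTER_CUBIC)
cv2.imwrite("pics/end.png",np.hstack([a,b]))
```

```text
t 27.57 tcp [0.3793 0.2095 0.2089] yaw -10.05 w 0.0701 tilt 0.02 F [ 0.1 -1.  -0.3] grip 0.0
```

View pics/end.png

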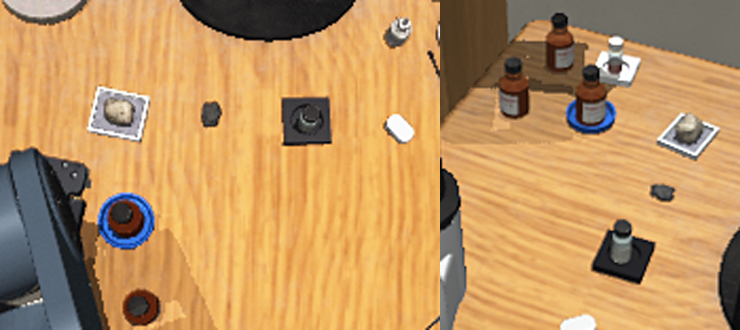

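All four pieces stand in their holders: bottle in the blue cup, white vial (615,55) and black vial (622,240) upright in their stands, and the fossil inside the tray at (687,130). The stone and loupe have not moved.

```bash
python3 -c "
from station import hand_in
print(hand_in())"
```

```text
the job is handed in; nothing more can be done
None
```

The job is handed in: the bottle is in the blue cup, both vials are in their matching stands and the fossil is in the tray, all placed in the order asked by about 28 s; the final pictures show them seated and the grey stone and loupe unmoved, but no verdict was returned.

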